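Lock a dropper bottle into its carrier with the front guide rod

ROBOT

A 6-joint arm with a two-finger parallel gripper is mounted at the origin on a cart in front of the work surface, level with it; the furniture and walls round the work are solid. World frame = base frame: x ahead of the robot, y to its left, z up, the work surface at z = 0. Lengths are in m, angles in degrees, forces in N, time in s.
With the tool pointing down it reaches from about 0.4 to 0.825 m from the base axis. Payload 7 kg.
Tool frame: the origin (TCP) lies midway between the tips of the shut fingers; the grasp point (between the pads) lies ctrl.tcp_to_grasp behind it (ctrl.tcp_to_grasp is the distance from the TCP to the grasp point, in m); z points along the fingers, y is the line along which they close (so a half turn about z gives the same grasp; the last joint's range is limited). The gripper opens to 88 mm and grips with 3 to 60 N. Pads are 19 mm wide; open, the fingers measure 130 mm over their backs; the gripper's body (78 mm by 193 mm) begins 47 mm behind the grasp point.
Start: joints at [88.127, 20.546, 0.682, 0, -70.136, -16.507], TCP at [0.213, 0.641, 0.227] pointing down, gripper open.
Joint ranges: [-176.03, 176.03], [-82.01, 121.73], [-58.28, 71.71], [-173.87, 95.51], [-174.79, -0.11], [-173.66, 173.66]. Speed limits (degrees/s): [136.94, 136.94, 172.46, 180, 180, 180].

INTERFACE

Orientations are given as [roll, pitch, yaw] about the fixed x, y, z axes, in that order (R = Rz(yaw) Ry(pitch) Rx(roll)).
In Python, from plant import ctrl, imaging, close_job gives the robot as it stands.
- The arm moves only by the shell command python3 -m crank 'ROWS'. ROWS is JSON, a list of rows, each a list of 3 entries, a list of its own where there are three numbers: the shift along the world's x, y, z in m, then the turn, a rotation vector about the world's x, y, z in degrees, then the opening, from -1 (shut) to 1 (fully open), so that 0 is half open. A call has 1 to 12 rows; each row shifts and turns the commanded pose from where the row before left it; what a row does not reach is not made up. A row lasts 1/10 s, in which the tool goes at most 50 mm and 8.59 degrees, less where a joint would pass 70% of its speed; a pose out of reach is approached as far as the arm can. A call is refused whole if a number of a shift passes 0.05 or a number of a turn 8.59, either way. A call with a gripper value outside its range is refused whole. The fingers move at their own pace and stop on an object; the grip force is fixed at half the most. Time passes only in rows, so rows that do not move let the fingers close. It gives the time, the measured TCP pose, the force, the opening and the grip force at its end, in the units of the state.
- ctrl.get_obs(): the state, without advancing time (a new reading comes with each control period).
- imaging.snapshot(name): name is "scene" or "top" or "wrist"; returns (picture, depth): 480x640x3 uint8, blue, green, red; 480x640 float32, m along the optical axis (not along the pixel's ray), 0 where there is no reading.
- imaging.camera_model(name): a dict with "mtx" (3x3 intrinsics, pixels), "D" ([k1, k2, p1, p2, k3] as OpenCV has them; the pictures are not rectified), "R" (3x3) and "t" (3): a world point X has camera coordinates R X + t. Camera axes: x right, y down, z forward; pixel columns grow to the right and rows downward; lengths in m; the calibration is good to about 2 mm. A picture is of the moment at which its call begins: read the wrist's pose just before it. camera_model takes no time and is no camera call; for the wrist camera it gives the pose at the moment of the call.
- close_job(): hands the job in; it is judged then, once.
The state is a dict: "clock": time; "joint_pos": joint angles; "qvel": joint speeds; "tau": joint torques, N m; "tool_pos": TCP position; "orientation": TCP orientation; "force": force on the tool from outside, world axes, zero at the start; "moment": the same for the moment, N m; "opening": finger opening in m; "gripper_force": force on a finger pad.
Only numpy, scipy, OpenCV 4.12 (cv2) and the standard library are available. Lean on these libraries where they do the work, as an engineer would, in place of code of your own. Each camera call takes 0.05 s, during which the arm holds its last target. There are 200 camera calls.

TASK

Stand the dropper bottle upright in the middle of the carrier's round pad and let go of it; then take the loose rod from its cradle by its black grip and thread it through both front bushings of the carrier, one after the other, until its tip sticks out well past the second. Finish while still holding the rod by its grip there, spanning both bushings without being wedged hard in them. Do not tip the bottle over, and leave the screw tin and the hex keys where they are.

Things in the scene. Friction and masses are not known exactly. Their poses are not given: they have to be found in the camera images.
- carrier: fixed aluminium carrier: base 9 mm thick, two upright end plates (12 mm thick, tops 88 mm above the desk) at y = 55 to 67 and -55 to -67 mm, reaching from x = -53 to +75 mm; open at front and back. Origin on the desk under the round pad's middle; x to the back, y left, z up. A fitted rear rod, 10 mm thick, runs along y at x = +58 mm, 62 mm above the desk
- pad_centre (a point): middle of the top of the black round rubber pad, 54 mm across, midway between the end plates, 12 mm above the desk; axes as the carrier's
- bushing_mid (a point): midpoint of the two front bushings on their common axis, which is level along the carrier's y, 62 mm above the desk, 36 mm in front (-x) of the pad's centre; axes as the carrier's. Each bushing is a brass tube through an end plate, bore 14 mm, widening to 17 mm at both mouths, 52 to 70 mm from this point
- bushing_right (a point): centre of the outer mouth of the front bushing in the right-hand (-y) end plate, on the bushings' axis, 70 mm from bushing_mid; axes as the carrier's
- bushing_left (a point): centre of the outer mouth of the front bushing in the left-hand (+y) end plate, on the bushings' axis, 70 mm from bushing_mid; axes as the carrier's
- bottle: amber glass dropper bottle with a black rubber-topped cap, standing on the desk at the left, to be set on the pad; body 30 mm across and 60 mm high (straight to about 45 mm), 93 mm high over all, about 60 g; origin in the centre of its underside, z up
- rod: loose rod, about 80 g: steel shank 10 mm thick, 180 mm long, round nose; black flat-sided grip at the other end, 36 long, 14 wide, 18 mm high. Origin mid-grip on the axis; y from grip to tip, x across the 14 mm width, z up. Lies level in the cradle, axis 30 mm above the desk, grip towards -y; lift it straight up
- rod_tip (a point): the very end of the rod's nose, 198 mm from the middle of the grip; axes as the rod's
- rod_heel (a point): where the shank meets the grip, on the axis, 18 mm from the middle of the grip; axes as the rod's
- cradle: low grey cradle fixed to the desk at the front right under the rod: base 30 x 215 x 4 mm; two forks 26 mm wide, 36 mm high, slots 15 mm wide open at the top, at y = -55 and +70 mm; a post 8 mm wide, 21 mm high under the grip, whose sides are free. Origin on the desk, y along the rod towards its tip; mid-grip is at y = -97 to -103 mm
- screw_tin: bystander: small round white tin, 50 mm across, 18 mm high, loose; origin in the centre of its underside; not to be moved
- hex_keys: bystander: red holder with hex keys, 67 x 52 x 17 mm, loose; origin in the centre of its underside; not to be moved

How it is judged (in metres and radians):
On the way, in this order (a step that is already met when the one before it is completed fails the run):
1. the bottle stands upright on the pad, let go (horizontal distance between bottle and pad_centre below 0.012 m and angle between bottle's own z axis and vertical below 0.1 rad and z of bottle in the frame of pad_centre between -0.003 and 0.003 m and contact force between the fingers and bottle below 0.1 N and linear speed of bottle below 0.03 m/s), for 0.3 s.
2. the rod's tip has come through the first bushing and is between the end plates (y of rod_tip in the frame of bushing_mid between -0.05 and 0.05 m and x of rod_tip in the frame of bushing_mid between -0.006 and 0.006 m and z of rod_tip in the frame of bushing_mid between -0.006 and 0.006 m and angle between the y axis of rod and the y axis of carrier, either way round below 0.12 rad), for 0.05 s.
At the end, for the whole second after the job is handed in: Bottle upright (0.1 rad), at rest, let go, within 12 mm of the pad centre; rod at rest through both bushings (tip and heel within 6 mm of their axis, tip 5 mm or more past the far mouth, heel outside the near one), gripped with over 10 N (both fingers together), pressing the carrier under 10 N (all of step 1 and ((y of rod_tip in the frame of bushing_mid above 0.075 m and y of rod_heel in the frame of bushing_mid below -0.067 m) or (y of rod_tip in the frame of bushing_mid below -0.075 m and y of rod_heel in the frame of bushing_mid above 0.067 m)) and x of rod_tip in the frame of bushing_mid between -0.006 and 0.006 m and z of rod_tip in the frame of bushing_mid between -0.006 and 0.006 m and x of rod_heel in the frame of bushing_mid between -0.006 and 0.006 m and z of rod_heel in the frame of bushing_mid between -0.006 and 0.006 m and angle between the y axis of rod and the y axis of carrier, either way round below 0.08 rad and contact force between the fingers and rod above 10 N and contact force between rod and carrier below 10 N and linear speed of rod below 0.03 m/s); the arm keeps its last pose, push and grip.
It fails at once if the bottle tips over (angle between bottle's own z axis and vertical above 0.6 rad).
It fails at once if the screw tin or the hex keys are moved more than 25 mm (distance of any of screw_tin, hex_keys from where it was at the start of the episode above 0.025 m).
It also fails if it takes over 64 s, if anything falls off the work surface, if the arm or the gripper's body presses on something with over 40 N, if the wrist force passes 120 N, or if a joint passes its speed limit or range.

## Working session

There is one attempt and no reset: what is moved stays moved. The work goes in short steps, Python scripts to look and compute and a shell command to move; the robot and the scene stay as the last step left them, time stands still between calls to the robot, and variables do not carry over. Pictures are saved under pics/ and viewed, at most 10 in all, crops included, and the job is handed in when it is done.

```bash
ls; mkdir -p pics; cat > h.py <<'E'
import numpy as np,cv2
from plant import ctrl,imaging
def snap(n,f):
    m=imaging.camera_model(n); p,d=imaging.snapshot(n); cv2.imwrite('pics/'+f+'.png',p); np.savez('pics/'+f+'.npz',d=d,p=p,**{k:np.array(m[k]) for k in('mtx','D','R','t')}); return p,d,m
def load(f): return np.load('pics/'+f+'.npz')
def ray(m,u,v):
    x,y=cv2.undistortPoints(np.array([[[u,v]]],float),m['mtx'],m['D'])[0,0]
    R=m['R'];t=m['t']; return -R.T@t, R.T@np.array([x,y,1.])
def atz(m,u,v,z):
    o,d=ray(m,u,v); return o+d*(z-o[2])/d[2]
def atd(m,u,v):
    o,d=ray(m,u,v); return o+d*m['d'][int(v),int(u)]
E
python3 - <<'E'
from h import *
print(ctrl.get_obs(),ctrl.tcp_to_grasp)
for n in('scene','top'):
    p,d,m=snap(n,n+'0'); print(n,m['R'],m['t'],m['mtx'])
E
```

```text
pics
{'clock': 0.0, 'joint_pos': array([ 8.81262947e+01,  2.05908415e+01,  6.33704752e-01, -2.08107675e-02,
       -7.01360919e+01, -1.65082464e+01]), 'qvel': array([ 0.04596583,  0.00967484,  0.03716485,  0.06571036,  0.00666608,
       -0.01818402]), 'tau': array([-1.12643229e-03, -5.82722211e+01,  2.93062431e+01,  6.99694186e+00,
        7.00664241e-03, -1.47305182e-04]), 'tool_pos': array([0.21271316, 0.64008628, 0.2256267 ]), 'orientation': array([ 1.79905055e+02, -7.73684096e-03, -1.83890324e+01]), 'force': array([-0.14366086,  0.43778274,  0.91212018]), 'moment': array([-0.01280301, -0.01534518,  0.00023165]), 'gripper_force': 0.0, 'opening': 0.08796730200184484} 0.0188
scene [[-0.7220684  -0.69175816 -0.00937399]
 [-0.37819164  0.40603602 -0.83192898]
 [ 0.57929984 -0.59716446 -0.55480294]] [0.35772183 0.26177161 0.62421448] [[447.98053857   0.         313.01936234]
 [  0.         447.98053857 224.93609642]
 [  0.           0.           1.        ]]
top [[-0.0862359  -0.99627318  0.00176479]
 [-0.97647909  0.08417093 -0.19850399]
 [ 0.19761566 -0.01884146 -0.98009849]] [0.02266131 0.48792968 1.07627157] [[557.73939038   0.         332.10051445]
 [  0.         557.73939038 242.38671728]
 [  0.           0.           1.        ]]
```

View pics/top0.png

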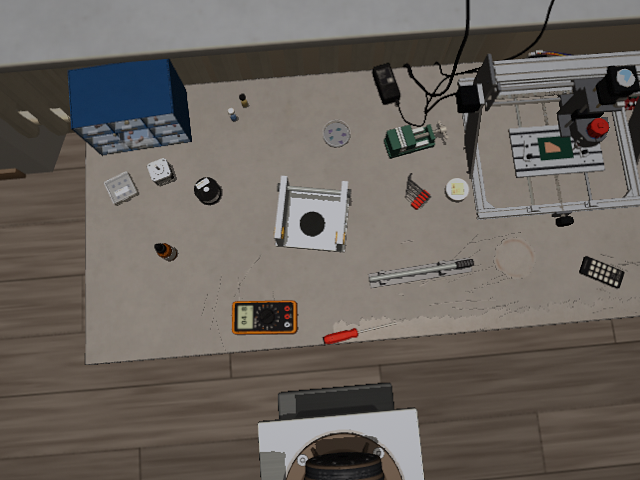

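View pics/scene0.png

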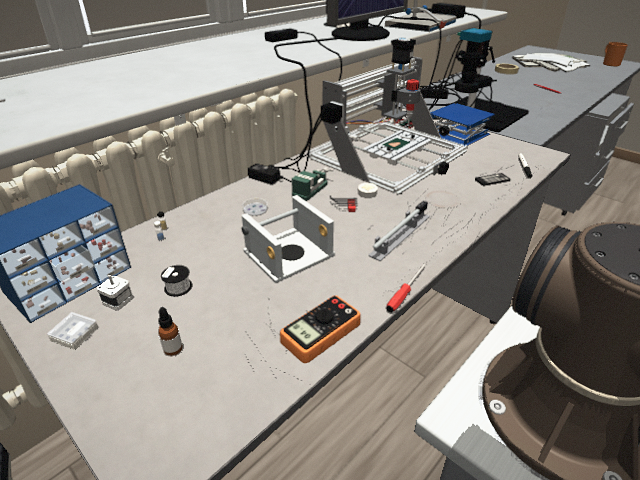

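The top view shows the bottle near (165,252), the carrier pad at (312,224), the rod from (370,280) to its grip at (465,265), the tin at (457,189) and the keys at (417,192). I'll enlarge the carrier/rod area and measure.

```bash
python3 - <<'E'
from h import *
m=load('top0'); p=m['p']
a=cv2.resize(p[170:260,265:360],None,fx=6,fy=6,interpolation=cv2.INTER_CUBIC)[:540,:570]
b=cv2.resize(p[235:300,360:485],None,fx=6,fy=6,interpolation=cv2.INTER_CUBIC)
cv2.imwrite('pics/c1.png',a); cv2.imwrite('pics/c2.png',b)
g=cv2.cvtColor(p,cv2.COLOR_BGR2GRAY)
mk=np.zeros_like(g); mk[205:245,292:332]=(g[205:245,292:332]<60)
n,l,s,c=cv2.connectedComponentsWithStats(mk); i=1+s[1:,4].argmax(); print('pad',c[i],s[i],atz(m,*c[i],.012))
print('bottle',atd(m,160,245),atd(m,165,252),atd(m,170,258))
print('tin',atz(m,457,189,.018),'keys',atz(m,417,192,.01))
print('rod', atz(m,371,281,.03),atz(m,472,264,.03))
E
```

```text
pad [311.79956897 223.50646552] [300 212  25  24 464] [0.53945774 0.01884954 0.012     ]
bottle [0.50455131 0.31692008 0.08469673] [0.49672641 0.31698724 0.05160681] [0.48887754 0.31466044 0.02502648]
tin [ 0.58660036 -0.2937566   0.018     ] keys [ 0.58948587 -0.20979155  0.01      ]
rod [ 0.40565665 -0.09135746  0.03      ] [ 0.42251555 -0.30038162  0.03      ]
```

View pics/c1.png

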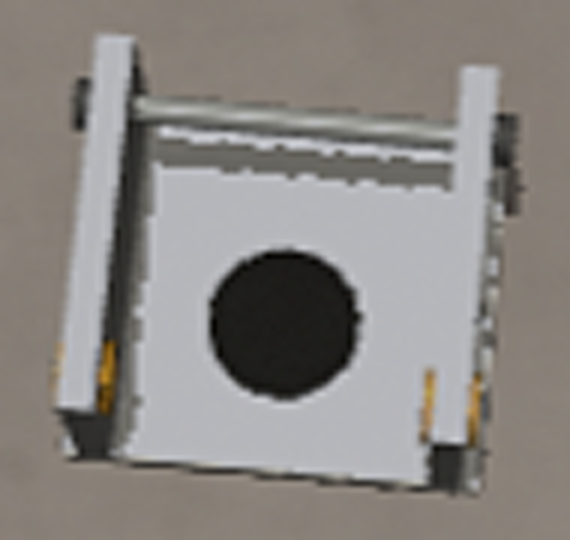

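View pics/c2.png

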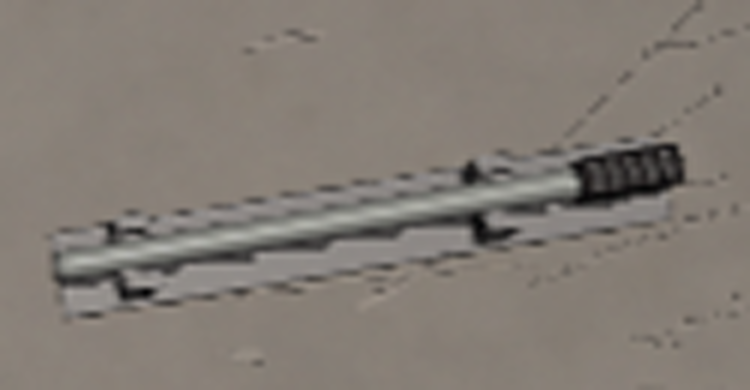

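```bash
python3 - <<'E'
from h import *
m=load('top0')
q=lambda x,y:(265+(x+.5)/6-.5,170+(y+.5)/6-.5)
L=[atz(m,*q(*c),.088)[:2] for c in((115,36),(76,409))]; R=[atz(m,*q(*c),.088)[:2] for c in((480,67),(448,443))]
for A in(L,R): d=A[0]-A[1]; print(A,np.degrees(np.arctan2(d[1],d[0])),np.hypot(*d))
d=(L[0]+L[1]-R[0]-R[1])/2; print('across',np.degrees(np.arctan2(-d[0],d[1])),np.hypot(*d), 'mid of tops',sum(L+R)/4)
q=lambda x,y:(360+(x+.5)/6-.5,235+(y+.5)/6-.5)
a=atz(m,*q(60,264),.03);b=atz(m,*q(575,183),.03);e=atz(m,*q(682,163),.03); d=a-e
print('rod tip,heel,end',a,b,e,np.linalg.norm(d),np.degrees(np.arctan2(-d[0],d[1])))
# bottle: cluster of depth points above desk
vs,us=np.mgrid[225:275,140:190]
P=np.array([atd(m,u,v) for u,v in zip(us.ravel(),vs.ravel())])
P=P[(P[:,2]>.01)&(P[:,2]<.12)]
for lo,hi in((.01,.045),(.045,.065),(.065,.12)):
    s=P[(P[:,2]>lo)&(P[:,2]<hi)]; print(len(s),s.mean(0),s.min(0),s.max(0))
E
```

```text
[array([0.62396362, 0.06572795]), array([0.49855542, 0.08707185])] -9.658923953901288 0.1272115511374205
[array([ 0.60281218, -0.05422641]), array([ 0.47695411, -0.03234137])] -9.864342642493703 0.12774665764064874
across -10.126652819902704 0.12157779139276871 mid of tops [0.55057133 0.01655801]
rod tip,heel,end [ 0.41080859 -0.08898817  0.03      ] [ 0.42323564 -0.26624614  0.03      ] [ 0.42690978 -0.3035669   0.03      ] 0.2151819637361129 4.291219249995297
99 [0.4964397  0.3129624  0.02932081] [0.48664591 0.30560222 0.01038327] [0.51700928 0.33587312 0.04456576]
96 [0.49836482 0.31723274 0.05224582] [0.48752968 0.30789793 0.04517701] [0.51667877 0.3343627  0.06476071]
85 [0.50063117 0.32056235 0.07892221] [0.49270702 0.31254835 0.06600576] [0.51281144 0.33162337 0.09525019]
```

```bash
python3 -m crank '[[[0.028,-0.032,0.002],[0,0,-8.1],1],[[0.028,-0.032,0.002],[0,0,-8.1],1],[[0.028,-0.032,0.002],[0,0,-8.1],1],[[0.028,-0.032,0.002],[0,0,-8.1],1],[[0.028,-0.032,0.002],[0,0,-8.1],1],[[0.028,-0.032,0.002],[0,0,-8.1],1],[[0.028,-0.032,0.002],[0,0,-8.1],1],[[0.028,-0.032,0.002],[0,0,-8.1],1],[[0.028,-0.032,0.002],[0,0,-8.1],1],[[0.028,-0.032,0.002],[0,0,-8.1],1],[[0,0,0],[0,0,0],1],[[0,0,0],[0,0,0],1]]'
python3 - <<'E'
from h import *
o=ctrl.get_obs();print(o['tool_pos'],o['orientation'],o['joint_pos'])
p,d,m=snap('wrist','w1'); m=load('w1')
vs,us=np.mgrid[0:480:3,0:640:3]
P=np.array([atd(m,u,v) for u,v in zip(us.ravel(),vs.ravel())])
P=P[(np.abs(P[:,0]-.5)<.04)&(np.abs(P[:,1]-.32)<.04)]
for lo,hi in((.01,.045),(.045,.065),(.065,.085),(.085,.1)):
    s=P[(P[:,2]>lo)&(P[:,2]<hi)]; print(len(s), *( [s.mean(0),s.min(0),s.max(0)] if len(s) else []))
print(-m['R'].T@m['t'])
E
```

```text
clock: 1.3
tool_pos: [0.4933, 0.3195, 0.2462]
orientation: [180.0, -0.0, -99.5]
force: [-0.6, 0.6, 0.3]
opening: 0.0874
gripper_force: 0.0
[0.49330435 0.31947806 0.24615864] [ 1.79968785e+02 -2.59888222e-02 -9.94783128e+01] [ 5.19651657e+01  1.17084296e+01 -8.96010680e+00 -1.60215711e-02
 -6.93692130e+01 -6.14378356e+01]
32 [0.50097538 0.31173709 0.03144848] [0.48998714 0.30699285 0.01261891] [0.51691767 0.33314235 0.04495576]
46 [0.50347571 0.31592851 0.05132549] [0.49111501 0.30876833 0.04515399] [0.51844338 0.32878749 0.06498285]
32 [0.503459   0.31967981 0.07302604] [0.49575264 0.31356633 0.06827719] [0.51380388 0.33084062 0.08450046]
17 [0.50432876 0.32170304 0.08924477] [0.50036689 0.3173031  0.08659939] [0.50806255 0.3267422  0.0916244 ]
[0.48016273 0.23882835 0.40303458]
```

View pics/w1.png

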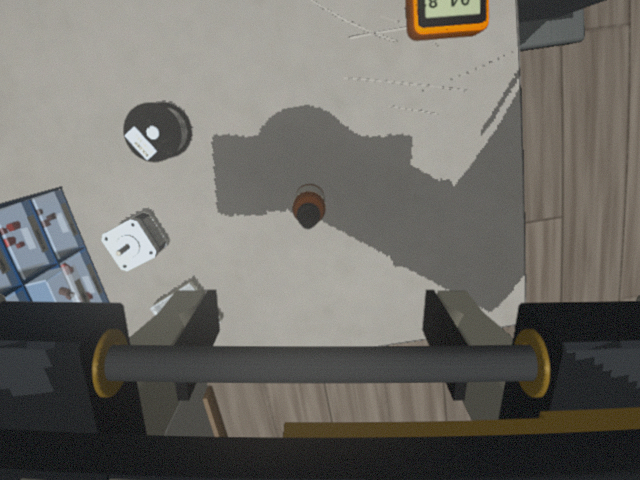

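The wrist picture shows the bottle at (309,205), free of neighbours. Its axis is at about (0.504, 0.322).

```bash
python3 -m crank '[[[0.0107,0.0025,0],[0,0,-0.3],0.6],[[0,0,-0.03],[0,0,0],0.6],[[0,0,-0.04],[0,0,0],0.6],[[0,0,-0.04],[0,0,0],0.6],[[0,0,-0.04],[0,0,0],0.6],[[0,0,-0.035],[0,0,0],0.6],[[0,0,-0.018],[0,0,0],0.6],[[0,0,-0.010],[0,0,0],0.6],[[0,0,0],[0,0,0],0.6],[[0,0,0],[0,0,0],0.6]]'
python3 - <<'E'
from h import *
p,d,m=snap('wrist','w2')
E
```

```text
clock: 2.35
tool_pos: [0.504, 0.324, 0.0343]
orientation: [-180.0, 0.0, -99.6]
force: [0.3, 0.7, 1.0]
opening: 0.0702
gripper_force: 0.0
```

View pics/w2.png

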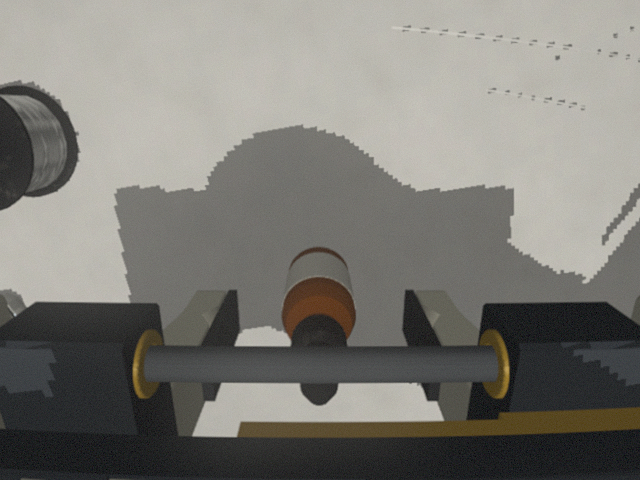

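The bottle is centred between the pads, with its neck at (320,330). Now I'll close and lift.

```bash
python3 -m crank '[[[0,0,0],[0,0,0],-0.6],[[0,0,0],[0,0,0],-0.6],[[0,0,0],[0,0,0],-0.6],[[0,0,0],[0,0,0],-0.6],[[0,0,0],[0,0,0],-0.6],[[0,0,0],[0,0,0],-0.6],[[0,0,0],[0,0,0],-0.6]]'
```

```text
clock: 3.1
tool_pos: [0.5036, 0.3231, 0.0336]
orientation: [-180.0, 0.0, -99.7]
force: [-0.4, -0.7, 1.1]
opening: 0.029
gripper_force: 29.9
```

```bash
python3 -m crank '[[[0,0,0.02],[0,0,0],-0.6],[[0,0,0.04],[0,0,0],-0.6],[[0,0,0.04],[0,0,0],-0.6],[[0,0,0.03],[0,0,0],-0.6],[[0.002,-0.02,0.01],[0,0,0],-0.6],[[0.005,-0.04,0],[0,0,0],-0.6],[[0.005,-0.04,0],[0,0,0],-0.6],[[0.005,-0.04,0],[0,0,0],-0.6],[[0.005,-0.04,0],[0,0,0],-0.6],[[0.005,-0.04,0],[0,0,0],-0.6],[[0.005,-0.04,0],[0,0,0],-0.6],[[0.003,-0.025,0],[0,0,0],-0.6]]'
python3 -m crank '[[[0.001,-0.015,0],[0,0,0],-0.6],[[0,-0.004,0],[0,0,0],-0.6],[[0,0,0],[0,0,0],-0.6],[[0,0,0],[0,0,0],-0.6]]'
python3 - <<'E'
from h import *
p,d,m=snap('wrist','w3'); o=ctrl.get_obs(); t=o['tool_pos']; print(t,o['orientation'],m['t'])
m=load('w3')
vs,us=np.mgrid[150:420:2,220:420:2]
P=np.array([atd(m,u,v) for u,v in zip(us.ravel(),vs.ravel()) if d[v,u]>0])-t
P=P[(np.abs(P[:,0])<.03)&(np.abs(P[:,1])<.03)]
for lo in np.arange(-.04,.065,.01):
    s=P[(P[:,2]>lo)&(P[:,2]<lo+.01)]
    if len(s)>3: print(round(lo,3),len(s),s.mean(0).round(4),s.min(0).round(4),s.max(0).round(4))
snap('scene','s3'); snap('top','t3')
E
```

```text
clock: 4.3
tool_pos: [0.5376, 0.0351, 0.1729]
orientation: [179.9, -0.0, -99.8]
force: [0.1, 0.2, -0.2]
opening: 0.0285
gripper_force: 29.9
clock: 4.7
tool_pos: [0.5394, 0.0196, 0.1734]
orientation: [180.0, 0.0, -99.7]
force: [0.9, 0.6, -0.4]
opening: 0.0285
gripper_force: 29.9
[0.53951138 0.01982118 0.17343932] [ 1.79993460e+02  2.28613544e-03 -9.96276600e+01] [ 0.52861561 -0.12643367  0.30665426]
-0.04 32 [-0.0002 -0.0131 -0.0317] [-0.0133 -0.0161 -0.0335] [ 0.0153 -0.0052 -0.0301]
-0.03 94 [-0.0003 -0.0138 -0.0248] [-0.0138 -0.0164 -0.03  ] [ 0.0143 -0.0052 -0.0201]
-0.02 118 [-0.0007 -0.0136 -0.0152] [-0.0143 -0.0168 -0.02  ] [ 0.0151 -0.0038 -0.0102]
-0.01 161 [-0.0011 -0.0133 -0.0047] [-0.0185 -0.0165 -0.0099] [ 0.0161 -0.004  -0.0001]
0.0 358 [-0.001  -0.0113  0.0058] [-0.0298 -0.0164  0.0001] [0.0275 0.0097 0.01  ]
0.01 864 [-0.0009 -0.0086  0.0156] [-0.0299 -0.0163  0.01  ] [0.0282 0.0117 0.02  ]
0.02 367 [-0.0013 -0.0091  0.0253] [-0.029  -0.0158  0.02  ] [0.0253 0.002  0.03  ]
0.03 478 [-0.002  -0.0091  0.0347] [-0.0266 -0.0151  0.03  ] [0.0237 0.0118 0.04  ]
0.04 216 [0.0007 0.0011 0.0442] [-0.0244 -0.0153  0.04  ] [0.0209 0.0141 0.05  ]
0.05 306 [-0.0012 -0.0008  0.0558] [-0.0188 -0.01    0.0505] [0.0195 0.0123 0.06  ]
0.06 139 [-0.0023 -0.0076  0.0653] [-0.0235 -0.0297  0.06  ] [0.0185 0.0047 0.0699]
```

View pics/w3.png

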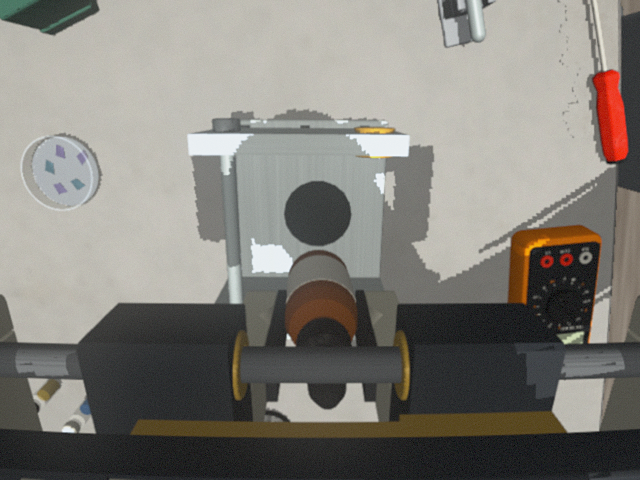

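Wrist view: bottle hangs upright; pad centred at about (318,212), bushing top at (375,130). I'll check pad position and carrier yaw with this camera.

```bash
python3 - <<'E'
from h import *
m=load('w3'); g=cv2.cvtColor(m['p'],cv2.COLOR_BGR2GRAY)
mk=np.zeros_like(g); mk[178:248,275:360]=g[178:248,275:360]<65
n,l,s,c=cv2.connectedComponentsWithStats(mk); i=1+s[1:,4].argmax(); print(s[i],c[i])
pts=np.argwhere(l==i)[:,::-1]
W=np.array([atz(m,*q,.012) for q in pts.astype(float)]); print(W.min(0),W.max(0),(W.min(0)+W.max(0))/2,W.mean(0))
# right plate top, via depth
vs,us=np.mgrid[120:170,180:420]
P=np.array([atd(m,u,v) for u,v in zip(us.ravel(),vs.ravel())]); P=P[(abs(P[:,2]-.088)<.004)]
r=cv2.minAreaRect(P[:,:2].astype(np.float32)); print(r,P[:,2].mean())
E
```

```text
[ 285  182   65   63 2270] [321.20572687 214.77665198]
[ 0.51641933 -0.00765366  0.012     ] [0.56703538 0.04370845 0.012     ] [0.54172735 0.0180274  0.012     ] [0.53900091 0.01951213 0.012     ]
((0.5422060489654541, -0.04330262169241905), (0.012436891905963421, 0.12869878113269806), 79.89019775390625) 0.08664105068792363
```

```bash
python3 -m crank '[[[0.0015,0,-0.02],[0,0,0],-0.6],[[0,0,-0.04],[0,0,0],-0.6],[[0,0,-0.035],[0,0,0],-0.6],[[0,0,-0.02],[0,0,0],-0.6],[[0,0,-0.008],[0,0,0],-0.6],[[0,0,-0.003],[0,0,0],-0.6],[[0,0,-0.001],[0,0,0],-0.6],[[0,0,0],[0,0,0],-0.6],[[0,0,0],[0,0,0],-0.6]]'
```

```text
clock: 5.75
tool_pos: [0.5417, 0.0193, 0.0476]
orientation: [-179.9, 0.1, -99.7]
force: [-0.4, 0.1, 0.0]
opening: 0.0282
gripper_force: 29.9
```

```bash
python3 -m crank '[[[0,0,-0.001],[0,0,0],-0.6],[[0,0,-0.0005],[0,0,0],-0.6],[[0,0,0],[0,0,0],-0.6],[[0,0,0],[0,0,0],-0.6]]'
```

```text
clock: 6.15
tool_pos: [0.5414, 0.0191, 0.0455]
orientation: [-180.0, 0.0, -99.7]
force: [-0.3, -0.9, 3.7]
opening: 0.0288
gripper_force: 29.9
```

Contact at 3.7 N. Release with limited opening.

```bash
python3 -m crank '[[[0,0,0],[0,0,0],-0.2],[[0,0,0],[0,0,0],-0.1],[[0,0,0],[0,0,0],0],[[0,0,0],[0,0,0],0.05],[[0,0,0],[0,0,0],0.05],[[0,0,0],[0,0,0],0.05],[[0,0,0],[0,0,0],0.05],[[0,0,0],[0,0,0],0.05],[[0,0,0],[0,0,0],0.05]]'
python3 -m crank '[[[0,0,0.02],[0,0,0],0.05],[[0,0,0.035],[0,0,0],0.05],[[0,0,0.045],[0,0,0],0.05],[[0,0,0.045],[0,0,0],0.05],[[0,0,0.03],[0,0,0],0.05],[[0,0,0],[0,0,0],0.05]]'
python3 - <<'E'
from h import *
snap('top','t4'); m=load('t4')
vs,us=np.mgrid[190:250,280:345]
P=np.array([atd(m,u,v) for u,v in zip(us.ravel(),vs.ravel())])
P=P[(abs(P[:,0]-.541)<.03)&(abs(P[:,1]-.019)<.03)&(P[:,2]>.02)&(P[:,2]<.13)]
for lo in(.02,.04,.06,.08,.09,.1):
    s=P[(P[:,2]>lo)&(P[:,2]<lo+.02)]
    if len(s): print(lo,len(s),s.mean(0),s.min(0),s.max(0))
E
```

```text
clock: 7.05
tool_pos: [0.541, 0.019, 0.0451]
orientation: [180.0, 0.0, -99.7]
force: [0.2, -0.2, -0.2]
opening: 0.0459
gripper_force: 0.0
clock: 7.65
tool_pos: [0.5435, 0.0195, 0.2252]
orientation: [-179.5, 0.2, -99.6]
force: [-0.0, -0.0, -0.1]
opening: 0.0461
gripper_force: 0.0
```

```bash
python3 -m crank '[[[-0.013,-0.034,0],[0,0,1.5],0.05],[[-0.013,-0.034,0],[0,0,1.5],0.05],[[-0.013,-0.034,0],[0,0,1.5],0.05],[[-0.013,-0.034,0],[0,0,1.5],0.05],[[-0.013,-0.034,0],[0,0,1.5],0.05],[[-0.013,-0.034,0],[0,0,1.5],0.05],[[-0.013,-0.034,0],[0,0,1.5],0.05],[[-0.013,-0.034,0],[0,0,1.5],0.05],[[-0.014,-0.032,0],[0,0,1.8],0.05],[[0,0,0],[0,0,0],0.05],[[0,0,0],[0,0,0],0.05]]'
python3 - <<'E'
from h import *
snap('top','t5'); m=load('t5')
vs,us=np.mgrid[190:250,280:345]
P=np.array([atd(m,u,v) for u,v in zip(us.ravel(),vs.ravel())])
P=P[(abs(P[:,0]-.541)<.03)&(abs(P[:,1]-.019)<.03)&(P[:,2]>.02)&(P[:,2]<.13)]
for lo in(.02,.04,.06,.08,.1):
    s=P[(P[:,2]>lo)&(P[:,2]<lo+.02)]
    if len(s): print(lo,len(s),s.mean(0),s.min(0),s.max(0))
o=ctrl.get_obs(); print(o['tool_pos'],o['orientation'],o['joint_pos'])
snap('wrist','w5')
E
```

```text
clock: 8.8
tool_pos: [0.422, -0.2854, 0.2188]
orientation: [179.9, 0.1, -86.0]
force: [1.6, 1.3, -1.3]
opening: 0.0462
gripper_force: 0.0
0.02 29 [0.52776869 0.01713943 0.03104783] [0.52441366 0.00366032 0.02053416] [0.53755664 0.03251139 0.0394182 ]
0.04 55 [0.530979   0.01649632 0.05293711] [0.52441289 0.0027801  0.04029946] [0.54890067 0.03180468 0.05993675]
0.06 71 [0.53444869 0.01726829 0.06577343] [0.52665839 0.00444542 0.06006462] [0.55033283 0.03101068 0.07982685]
0.08 51 [0.53652545 0.01761434 0.0878107 ] [0.52971753 0.00817773 0.08001129] [0.54745411 0.02612386 0.09997948]
0.1 20 [0.53877437 0.01854286 0.10272324] [0.53482827 0.01516459 0.1000922 ] [0.54312148 0.02339053 0.10717339]
[ 0.42250591 -0.28484907  0.21905891] [ 1.79916767e+02  4.35869953e-02 -8.59563944e+01] [-1.18915853e+01  5.23410377e+00 -2.04225599e+01 -2.11288488e-02
 -6.44353396e+01  1.59443556e+01]
```

View pics/w5.png

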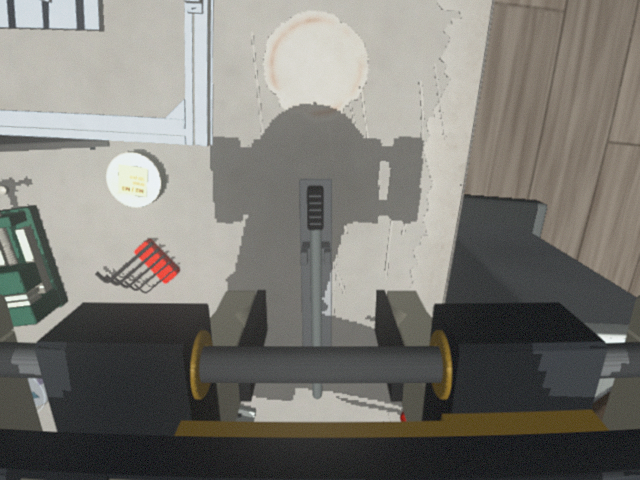

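Bottle stands upright, within about 2 mm of the pad centre. The grip is at (307–324, 186–230) and the rod tip at about (318,397).

```bash
python3 - <<'E'
from h import *
m=load('w5'); g=cv2.cvtColor(m['p'],cv2.COLOR_BGR2GRAY)
mk=np.zeros_like(g); mk[182:236,303:329]=g[182:236,303:329]<60
n,l,s,c=cv2.connectedComponentsWithStats(mk); i=1+s[1:,4].argmax(); print(s[i],c[i],atz(m,*c[i],.039))
e=atz(m,315.5,186,.039);h=atz(m,317,229,.03);t=atz(m,318,397,.03); a=atz(m,317,243,.03)
d=t-h; print(e,h,t,np.linalg.norm(d),np.degrees(np.arctan2(-d[0],d[1])))
E
```

```text
[308 186  15  43 399] [314.92982456 205.29323308] [ 0.42738717 -0.28813371  0.039     ]
[ 0.42800934 -0.30439347  0.039     ] [ 0.42413095 -0.26505265  0.03      ] [ 0.41106154 -0.08859499  0.03      ] 0.17694099286605927 4.2359022036626355
```

```bash
python3 -m crank '[[[0.0032,-0.0005,-0.03],[0,0,0.2],0.05],[[0,0,-0.045],[0,0,0],0.05],[[0,0,-0.045],[0,0,0],0.05],[[0,0,-0.04],[0,0,0],0.05],[[0,0,-0.03],[0,0,0],0.05],[[0,0,-0.012],[0,0,0],0.05],[[0,0,-0.005],[0,0,0],0.05],[[0,0,0],[0,0,0],0.05],[[0,0,0],[0,0,0],0.05]]'
```

```text
clock: 9.8
tool_pos: [0.4275, -0.2856, 0.0144]
orientation: [-179.9, -0.0, -85.6]
force: [-0.7, 0.2, -0.5]
opening: 0.0463
gripper_force: 0.0
```

```bash
python3 -m crank '[[[-0.001,0,-0.002],[0,0,0],0.05],[[0,0,0],[0,0,0],-0.5],[[0,0,0],[0,0,0],-1],[[0,0,0],[0,0,0],-1],[[0,0,0],[0,0,0],-1],[[0,0,0],[0,0,0],-1],[[0,0,0],[0,0,0],-1],[[0,0,0],[0,0,0],-1]]'
```

```text
clock: 10.6
tool_pos: [0.4254, -0.2855, 0.0112]
orientation: [-180.0, -0.0, -85.7]
force: [0.4, 0.2, 2.7]
opening: 0.0136
gripper_force: 30.0
```

```bash
python3 -m crank '[[[0,0,0.008],[0,0,0],-1],[[0,0,0.012],[0,0,0],-1],[[0,0,0.012],[0,0,0],-1],[[0.004,0.003,0],[0,0,-2],-1],[[0.006,0.005,0],[0,0,-3],-1],[[0.006,0.006,0],[0,0,-3],-1],[[0.006,0.006,0],[0,0,-3],-1],[[0.005,0.005,0],[0,0,-2],-1],[[0.003,0.002,0],[0,0,-1.2],-1],[[0,0,0],[0,0,0],-1],[[0,0,0],[0,0,0],-1]]'
python3 - <<'E'
from h import *
o=ctrl.get_obs(); print(o['tool_pos'],o['orientation'],o['moment'])
snap('top','t6'); snap('scene','s6')
a=load('t6')['p'][195:285,315:450]; b=load('s6')['p'][200:300,230:450]
a=cv2.resize(a,(780,520),interpolation=cv2.INTER_CUBIC)
cv2.imwrite('pics/c6t.png',a)
b=cv2.resize(b,None,fx=3.6,fy=3.6,interpolation=cv2.INTER_CUBIC)
cv2.imwrite('pics/c6s.png',b); print(b.shape)
E
```

```text
clock: 11.7
tool_pos: [0.4552, -0.2585, 0.0434]
orientation: [-180.0, 0.0, -99.8]
force: [-0.4, 0.7, -0.2]
opening: 0.0136
gripper_force: 30.0
[ 0.45517462 -0.25853453  0.04341995] [-1.79984130e+02  2.51312644e-03 -9.98331155e+01] [ 0.01891884 -0.0624961   0.05412316]
(360, 792, 3)
```

View pics/c6t.png

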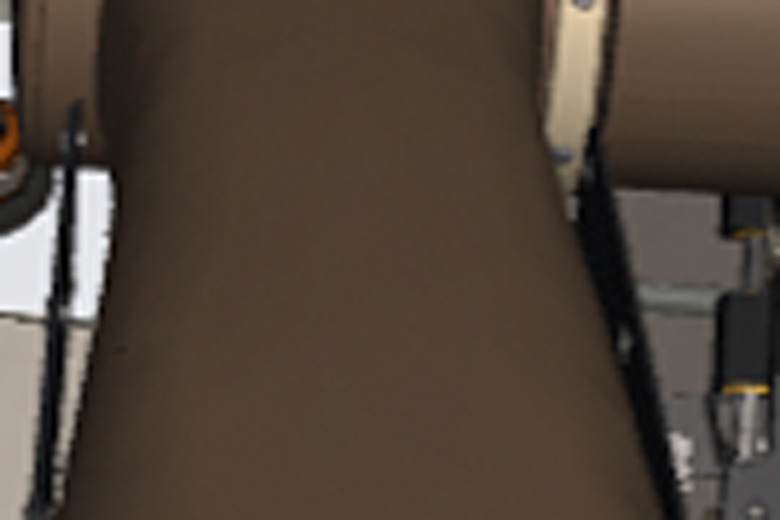

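View pics/c6s.png

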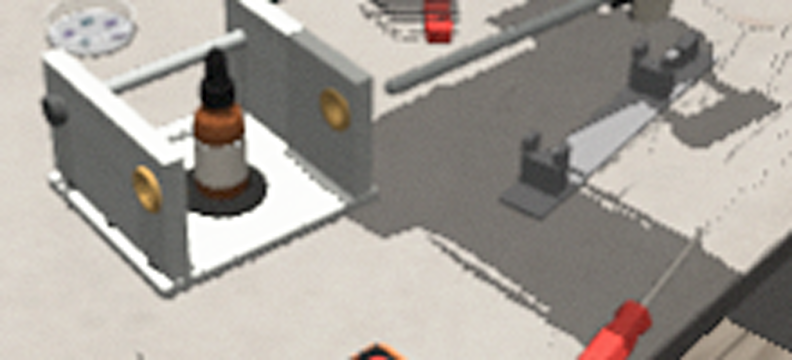

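The scene crop shows the left outer brass mouth at crop (150,188), the right inner mouth at (335,109) and the rod tip at (390,86), roughly on the bushing line. The top view is blocked by the arm. I'll compare the two numerically.

```bash
cat >> h.py <<'E'
def uv(m,X): return cv2.projectPoints(np.array([X],float),cv2.Rodrigues(m['R'])[0],m['t'],m['mtx'],m['D'])[0][0,0]
def car(p,yaw,x,y,z):
    a=np.radians(yaw); return np.array([p[0]+np.cos(a)*x-np.sin(a)*y,p[1]+np.sin(a)*x+np.cos(a)*y,z])
E
python3 - <<'E'
from h import *
m=load('s6'); p=m['p']; q=lambda x,y:np.array((230+(x+.5)/3.6-.5,200+(y+.5)/3.6-.5))
hsv=cv2.cvtColor(p,cv2.COLOR_BGR2HSV)
for name,(x,y),cy in(('left',(150,188),.070),('right',(335,109),-.052)):
    u,v=q(x,y).round().astype(int); mk=np.zeros(p.shape[:2],np.uint8)
    w=hsv[v-9:v+10,u-7:u+8]; mk[v-9:v+10,u-7:u+8]=((w[...,1]>90)&(w[...,0]>10)&(w[...,0]<35))
    c,_=cv2.findContours(mk,0,1); c=max(c,key=cv2.contourArea); r=cv2.minEnclosingCircle(c); br=cv2.boundingRect(c); el=cv2.fitEllipse(c)
    X=car((.5405,.0187),-9.95,-.036,cy,.062)
    print(name,br,'ell',el,'pred',uv(m,X))
# rod points by depth: z 0.045..0.075 near the expected line
vs,us=np.mgrid[195:232,335:410]; P=[];U=[]
for u,v in zip(us.ravel(),vs.ravel()):
    X=atd(m,u,v)
    if .045<X[2]<.08: P.append(X);U.append((u,v))
P=np.array(P);U=np.array(U)
# along carrier axis
a=np.radians(-9.95); R=np.array([[np.cos(a),np.sin(a)],[-np.sin(a),np.cos(a)]])
C=(P[:,:2]-[.5405,.0187])@R.T
for lo in np.arange(-.25,-.06,.02):
    s=(C[:,1]>lo)&(C[:,1]<lo+.02)&(abs(C[:,0]+.036)<.012)
    if s.sum(): print(round(lo,2),s.sum(),C[s,0].mean().round(4),C[s,0].min().round(4),C[s,0].max().round(4),P[s,2].mean().round(4),P[s,2].min().round(4),P[s,2].max().round(4),U[s].mean(0), 'pred',uv(m,car((.5405,.0187),-9.95,-.036,C[s,1].mean(),.062)))
E
```

```text
left (267, 246, 8, 13) ell ((270.44183349609375, 251.99639892578125), (5.9823527336120605, 12.747517585754395), 160.8160858154297) pred [269.38433716 253.27100186]
right (319, 225, 8, 11) ell ((322.5959777832031, 229.93821716308594), (6.476311683654785, 10.991862297058105), 156.8579864501953) pred [321.62146918 230.91145465]
-0.25 32 -0.0396 -0.0436 -0.0339 0.0664 0.06 0.0695 [391.09375 200.65625] pred [389.76213422 201.7315226 ]
-0.23 35 -0.0392 -0.0428 -0.0335 0.0661 0.0599 0.0692 [384.4        203.54285714] pred [383.22095609 204.53329995]
-0.21 34 -0.0395 -0.0433 -0.0335 0.0661 0.0586 0.0691 [377.52941176 206.55882353] pred [376.29096202 207.50146889]
-0.19 38 -0.0392 -0.0426 -0.0321 0.0662 0.0606 0.0697 [370.31578947 209.5       ] pred [369.17521212 210.54903855]
-0.17 34 -0.0401 -0.0435 -0.0357 0.0662 0.0615 0.0697 [363.5        212.70588235] pred [362.10001496 213.5790797 ]
-0.15 37 -0.0406 -0.0444 -0.0358 0.0663 0.0602 0.0697 [356.64864865 215.75675676] pred [355.12237287 216.56718526]
-0.13 42 -0.0404 -0.0438 -0.0337 0.0657 0.0593 0.0695 [349.19047619 219.11904762] pred [347.77130101 219.71504058]
-0.11 41 -0.0399 -0.0432 -0.0343 0.0657 0.0608 0.0697 [341.26829268 222.36585366] pred [340.01482819 223.03630907]
```

Rod and bushing line agree to within about 0.5 px, with the tip perhaps 0.5 mm low. Insert gradually while watching force.

```bash
python3 -m crank '[[[0.0017,0.0099,0.0006],[0,0,0],-1],[[0.0017,0.0099,0],[0,0,0],-1],[[0.0009,0.0049,0],[0,0,0],-1],[[0.0009,0.0049,0],[0,0,0],-1],[[0,0,0],[0,0,0],-1]]'
```

```text
clock: 12.3
tool_pos: [0.4606, -0.2282, 0.0437]
orientation: [-180.0, 0.0, -99.8]
force: [0.3, -0.2, -0.9]
opening: 0.0139
gripper_force: 30.0
```

```bash
python3 -m crank '[[[0.0009,0.0049,0],[0,0,0],-1],[[0.0009,0.0049,0],[0,0,0],-1],[[0.0009,0.0049,0],[0,0,0],-1],[[0,0,0],[0,0,0],-1],[[0,0,0],[0,0,0],-1]]'; python3 -c "
from h import *
print(ctrl.get_obs()['moment'])"
```

```text
clock: 12.8
tool_pos: [0.4632, -0.214, 0.0437]
orientation: [180.0, -0.0, -99.9]
force: [0.4, 0.2, -1.6]
opening: 0.0138
gripper_force: 30.0
[ 0.04505709 -0.1016814   0.01285214]
```

```bash
python3 -m crank '[[[0.0017,0.0099,0],[0,0,0],-1],[[0.0026,0.0148,0],[0,0,0],-1],[[0.0026,0.0148,0],[0,0,0],-1],[[0.0026,0.0148,0],[0,0,0],-1],[[0.0026,0.0148,0],[0,0,0],-1],[[0.0017,0.0099,0],[0,0,0],-1],[[0,0,0],[0,0,0],-1],[[0,0,0],[0,0,0],-1]]'
python3 - <<'E'
from h import *
snap('scene','s7'); m=load('s7'); print(ctrl.get_obs()['moment'])
vs,us=np.mgrid[200:262,262:345]; P=[];U=[]
for u,v in zip(us.ravel(),vs.ravel()):
    X=atd(m,u,v)
    if .045<X[2]<.08: P.append(X);U.append((u,v))
P=np.array(P);U=np.array(U)
a=np.radians(-9.95); R=np.array([[np.cos(a),np.sin(a)],[-np.sin(a),np.cos(a)]])
C=(P[:,:2]-[.5405,.0187])@R.T
for lo in np.arange(-.05,.06,.01):
    s=(C[:,1]>lo)&(C[:,1]<lo+.01)&(abs(C[:,0]+.038)<.009)
    if s.sum(): 
        c=C[s].mean(0); print(round(lo,2),s.sum(),c.round(4),P[s,2].mean().round(4),U[s].mean(0)-uv(m,car((.5405,.0187),-9.95,-.036,c[1],.062)))
E
```

```text
clock: 13.6
tool_pos: [0.477, -0.135, 0.0437]
orientation: [180.0, -0.0, -99.8]
force: [0.5, 0.1, -0.9]
opening: 0.0139
gripper_force: 30.0
[ 0.02542321 -0.03975018  0.03950227]
-0.05 24 [-0.0404 -0.0449] 0.0666 [ 1.34468714 -0.87780434]
-0.04 20 [-0.0404 -0.0352] 0.0661 [ 1.30969854 -0.71455106]
-0.03 25 [-0.04   -0.0254] 0.0666 [ 1.1709694 -1.0117538]
-0.02 24 [-0.0405 -0.0146] 0.0662 [ 1.30543141 -0.69433195]
-0.01 25 [-0.0397 -0.0047] 0.0661 [ 1.05185977 -0.8535748 ]
0.0 22 [-0.04    0.0055] 0.0661 [ 1.11200663 -0.75320952]
0.01 25 [-0.04   0.015] 0.0663 [ 1.11514227 -0.81913857]
0.02 23 [-0.0405  0.0251] 0.0661 [ 1.22343969 -0.64875936]
0.03 15 [-0.0394  0.0322] 0.0656 [ 0.92388635 -0.67973927]
```

```bash
python3 -m crank '[[[0.0009,0.0049,0.0005],[0,0,0],-1],[[0.0017,0.0099,0],[0,0,0],-1],[[0.0009,0.0049,0],[0,0,0],-1],[[0.0009,0.0049,0],[0,0,0],-1],[[0,0,0],[0,0,0],-1]]'
```

```text
clock: 14.15
tool_pos: [0.4816, -0.1099, 0.0442]
orientation: [-180.0, 0.0, -99.8]
force: [-0.5, 0.1, -0.4]
opening: 0.0141
gripper_force: 30.0
```

```bash
python3 -m crank '[[[0.0017,0.0099,0],[0,0,0],-1],[[0.0017,0.0099,0],[0,0,0],-1],[[0.0009,0.0049,0],[0,0,0],-1],[[0.0004,0.0026,0],[0,0,0],-1],[[0,0,0],[0,0,0],-1],[[0,0,0],[0,0,0],-1],[[0,0,0],[0,0,0],-1]]'
python3 - <<'E'
from h import *
snap('scene','s8'); m=load('s8'); print(ctrl.get_obs()['moment'])
vs,us=np.mgrid[205:275,245:345]; P=[];U=[]
for u,v in zip(us.ravel(),vs.ravel()):
    X=atd(m,u,v)
    if .045<X[2]<.08: P.append(X);U.append((u,v))
P=np.array(P);U=np.array(U)
a=np.radians(-9.95); R=np.array([[np.cos(a),np.sin(a)],[-np.sin(a),np.cos(a)]])
C=(P[:,:2]-[.5405,.0187])@R.T
for lo in [-.05,-.03,-.01,.01,.03,.07,.074,.078,.082,.086,.09]:
    s=(C[:,1]>lo)&(C[:,1]<lo+.004)&(abs(C[:,0]+.038)<.009)
    if s.sum(): 
        c=C[s].mean(0); print(lo,s.sum(),c.round(4),P[s,2].mean().round(4),U[s].mean(0)-uv(m,car((.5405,.0187),-9.95,-.036,c[1],.062)))
s=load('s6')['p']; # bottle check
vs,us=np.mgrid[205:262,275:310]; B=np.array([atd(m,u,v) for u,v in zip(us.ravel(),vs.ravel())]); B=B[(abs(B[:,0]-.54)<.025)&(abs(B[:,1]-.019)<.025)]
for lo in(.03,.05,.08,.095): t=B[(B[:,2]>lo)&(B[:,2]<lo+.012)]; print('bottle',lo,len(t),t.mean(0))
E
```

```text
clock: 14.85
tool_pos: [0.4859, -0.0834, 0.0441]
orientation: [180.0, -0.0, -99.9]
force: [0.2, 0.2, -0.4]
opening: 0.0137
gripper_force: 30.0
[ 0.04268307 -0.04522468 -0.02997149]
-0.05 13 [-0.0405 -0.0478] 0.0665 [ 1.36050911 -0.85901867]
-0.03 9 [-0.0404 -0.0281] 0.0673 [ 1.3000817 -1.1749157]
-0.01 9 [-0.0405 -0.0078] 0.0666 [ 1.27961554 -0.8921479 ]
0.01 11 [-0.04    0.0123] 0.0668 [ 1.11241656 -1.04405356]
0.03 8 [-0.0396  0.032 ] 0.0667 [ 0.93521617 -1.09655409]
0.07 9 [-0.0408  0.072 ] 0.0662 [ 1.21899652 -0.56074181]
0.074 11 [-0.0397  0.0757] 0.0673 [ 0.86424274 -1.29799604]
0.078 11 [-0.0403  0.0796] 0.0661 [ 1.05039064 -0.62338521]
0.082 12 [-0.0396  0.0838] 0.0669 [ 0.81901369 -1.1636923 ]
0.086 4 [-0.0394  0.0867] 0.0654 [ 0.82427011 -0.56985334]
bottle 0.03 29 [0.52958348 0.02250637 0.03444565]
bottle 0.05 80 [0.53244485 0.02432821 0.05667598]
bottle 0.08 55 [0.53616537 0.02033028 0.08479209]
bottle 0.095 35 [0.53760984 0.01955125 0.10081437]
```

Rod spans both bushings, the tip is about 17 mm past the far mouth and contact force is near zero. The bottle is upright.

```bash
python3 -c "
from plant import close_job
print(close_job())"
```

```text
the job is handed in; nothing more can be done
None
```

The bottle is standing upright on the pad within about 2 mm of its centre and released, the rod is held by its grip through both bushings with its tip about 17 mm past the far mouth and almost no wrist force, and the job is handed in; its verdict was not reported back.

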